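# Put the label printer back in service after a roll change

### The arm

A 7-joint arm with a two-finger parallel gripper is mounted at the origin on a cart in front of the work surface, level with it; the furniture and walls round the work are solid. World frame = base frame: x ahead of the robot, y to its left, z up, the work surface at z = 0. Lengths are in mm, angles in rad, forces in N, time in s.
With the tool pointing down it reaches from about 425 to 1025 mm from the base axis. Payload 9.4 kg.
Tool frame: the origin (TCP) lies at the very end of the fingers, on their centre line; the grasp point (between the pads) lies 19 mm behind it; z points along the fingers, y is the line along which they close (so a half turn about z gives the same grasp; the last joint's range is limited). The gripper opens to 93 mm and grips with 3 to 60 N. Pads are 15 mm wide; open, the fingers measure 128 mm over their backs; the gripper's body (75 mm by 188 mm) begins 65 mm behind the grasp point.
Start: joints at [-1.354, 0.599, -0.003, 1.599, 0.002, 0.943, -0.08], TCP at [209.958, 693.932, 218.618] pointing down, gripper open.
Joint ranges: [-2.57, 2.57], [-0.35, 1.97], [-1.29, 1.29], [0.11, 2.56], [-1.05, 4.19], [0.11, 1.86], [-2.63, 2.63]. Speed limits (rad/s): [2.22, 2.22, 3.01, 3.01, 3.14, 3.14, 3.14].

### API

Orientations are given as [roll, pitch, yaw] about the fixed x, y, z axes, in that order (R = Rz(yaw) Ry(pitch) Rx(roll)).
In Python, from bench import telemetry, viewer, job gives the robot as it stands.
- The arm moves only by the tool carry_out, never from a script. Its argument "steps" is a list of rows, each an object of numbers: "dx", "dy", "dz": the shift along the tool's x, y, z in m; "wx", "wy", "wz": the turn, a rotation vector about the tool's x, y, z in rad; "hand": the finger opening in m, from 0 to 0.093. In form: [{"dx": .., "dy": .., "dz": .., "wx": .., "wy": .., "wz": .., "hand": ..}, ...]. A call has 1 to 8 rows; each row is the pose to reach, as a shift and turn from the pose commanded when the call began, along the tool's axes at that moment; what a row does not reach only later rows make up. A row lasts 1/10 s, in which the tool goes at most 50 mm and 8.59 degrees, less where a joint would pass 70% of its speed; a pose out of reach is approached as far as the arm can. A call with a gripper value outside its range is refused whole. The fingers move at their own pace and stop on an object; "force" is the grip in N (left out, the last holds). Time passes only in rows, so rows that repeat a pose let the fingers close. It gives the time, the measured TCP pose, the force, the opening and the grip force at its end, in the units of the state.
- telemetry.get_obs(): the state, without advancing time (a new reading comes with each control period).
- viewer.capture(name): name is "side" or "top" or "wrist"; returns (picture, depth): 480x640x3 uint8, red, green, blue; 480x640 float32, mm along the optical axis (not along the pixel's ray), 0 where there is no reading.
- viewer.camera_params(name): a dict with "fx", "fy", "cx", "cy" (pixels), "rvec" (rotation vector, rad) and "tvec" (3), from world to camera coordinates, as OpenCV has them. Camera axes: x right, y down, z forward; pixel columns grow to the right and rows downward; lengths in mm; the calibration is good to about 2 mm. A picture is of the moment at which its call begins: read the wrist's pose just before it. camera_params takes no time and is no camera call; for the wrist camera it gives the pose at the moment of the call.
- job.sign_off(): hands the job in; it is judged then, once.
The state is a dict: "clock": time; "q": joint angles; "joint_velocities": joint speeds; "joint_efforts": joint torques, N m; "tcp_pos": TCP position; "eef_rot": TCP orientation; "ft_force": force on the tool from outside, world axes, zero at the start; "wrist_torque": the same for the moment, N m; "opening": opening from 0.0 (shut) to 1.0 (fully open); "grip_force": force on a finger pad.
Only numpy, scipy, OpenCV 4.12 (cv2) and the standard library are available. Lean on these libraries where they do the work, as an engineer would, in place of code of your own. Each camera call takes 0.05 s, during which the arm holds its last target. There are 200 camera calls.

### The job

A fresh roll has been put into the label printer on the steel table. With your fingertips push its open lid down until the latch catches and the lid stays shut by itself; only then press down the raised rear half of the rocker switch to turn the printer on; and last press the large oblong feed key fully down and let it come up again, to run out the first label. Do not press the small round pause key, do not lift the lid, and do not shift the things standing about the printer.

Things in the scene. Friction and masses are not known exactly. Their poses are not given: they have to be found in the camera images.
- printer: desktop label printer, fixed, white, 200 mm deep, 190 wide, 110 high with the lid shut. Origin: centre of its underside; x points to its back, y to its left, z up; its front faces roughly to the robot. Left (y -33 to 95 mm): roll bay under the lid. Right (y -95 to -35): control column, top 106 mm up, with a row at y = -65: feed key (x -62), pause key (x -4), rocker switch (x 55)
- lid (a joint): opening angle of the lid, rad: 0 = shut, starts at 0.4 to 0.7, stop at 0.95. A spring lifts it when unlatched and a friction hinge steadies it. Pushing it down needs 1 to 2 N; over the last 10 mm at the front edge its hooks push a sprung latch bar aside, which takes about 7 N, then snap under it. Latched it rests at about 0.007
- lid_hinge (a point): middle of the lid's hinge line, 88 mm above the table at the back of the roll bay (88, 31, 88 mm in the printer's frame). The hinge line runs along the printer's y. The point moves with the lid: its axes are those of the printer when shut, turned about y by the opening angle
- lid_push (a point): where to push the lid: on its upper face, middle of the ribbed strip, 25 mm behind the free front edge; 163 mm in front of and, with the lid shut, 21.5 mm above the hinge line. It moves with the lid on an arc about the hinge (printer x = -75, y = 31, z = 110 mm when shut). The lid is 125 mm wide; z is the normal of its upper face
- rocker (a joint): angle of the rocker switch, rad: 0 = off (rear half stands up), 0.34 = on (rear half down). It snaps over by itself past the middle (0.17) and stays at either end; needs about 3 N at its rear half.
- rocker_rear (a point): where to press the rocker: on the upper face of its rear half, 16 mm behind its pivot; it is about 115 mm above the table while off. The rocker is a grey bar 44 mm long (front to back) and 22 mm wide, its middle 112 mm above the table; when over, this point has sunk to about 110 mm
- feed_key (a joint): depth of the feed key, m: 0 = up, 0.005 = fully down. Springs back; 1 N starts it, 3.5 N takes it fully down.
- feed_top (a point): middle of the top of the feed key, the large oblong grey key (36 mm front to back, 24 mm wide) at the front of the control column; 113 mm above the table when up, 108 mm when fully down
- pause_key (a joint): depth of the pause key, m: 0 = up, 0.005 = fully down; not to be pressed
- pause_top (a point): middle of the top of the pause key, the small round grey key (14 mm across) between the feed key (58 mm from it) and the rocker; 113 mm above the table
- near_jar: loose glass jar with a cream lid, 72 mm across, 100 mm high, beside the left wall of the printer; origin: centre of its underside. Bystander
- spare_roll: loose roll of white labels lying flat, 75 mm across, 30 mm high, beside the left wall of the printer; origin: centre of its underside. Bystander
- marker: loose marker pen, 135 mm long, 16 mm high, lying in front of the printer; origin: centre of its underside. Bystander
- wedge: loose small wedge of cheese, 56 x 43 mm, 34 mm high, on the table to the front left of the printer, by the cutting board; origin: centre of its underside. Bystander
- thermometer: loose probe thermometer, 189 mm long, 17 mm high, lying along the front edge of the table at the far left; origin: centre of its underside. Bystander

How it is judged (in metres and radians):
On the way, in this order (a step that is already met when the one before it is completed fails the run):
1. the lid is down and in its latch, the switch still off and the feed key up (value of joint lid below 0.02 rad and value of joint rocker below 0.06 rad and value of joint feed_key below 0.001 m), for 0.2 s.
2. the rocker is over to on with the lid shut and the feed key up (value of joint lid below 0.02 rad and value of joint rocker above 0.28 rad and value of joint feed_key below 0.001 m), for 0.2 s.
3. the feed key is pressed down with the lid shut and the printer on (value of joint lid below 0.02 rad and value of joint rocker above 0.28 rad and value of joint feed_key above 0.0035 m), for 0.05 s.
At the end, for the whole second after the job is handed in: lid latched shut (below 0.02 rad), rocker on (above 0.28 rad), feed key and pause key up (within 1 mm) (all of step 2 and value of joint pause_key below 0.001 m); the robot touches nothing.
It fails at once if the rocker is turned on while the lid is not shut (value of joint rocker above 0.17 rad and value of joint lid above 0.04 rad).
It fails at once if the feed key is pressed while the printer is off (value of joint rocker below 0.17 rad and value of joint feed_key above 0.0025 m).
It fails at once if the pause key is pressed (value of joint pause_key above 0.0025 m).
It fails at once if the lid is lifted farther open (value of joint lid above 0.85 rad).
It fails at once if a thing standing about the printer is shifted by more than 20 mm or lifted (distance of any of near_jar, spare_roll, marker, wedge, thermometer from where it was at the start of the episode above 0.02 m).
It also fails if it takes over 48 s, if anything falls off the work surface, if the arm or the gripper's body presses on something with over 40 N, if the wrist force passes 120 N, or if a joint passes its speed limit or range.

## Working session

There is one attempt and no reset: what is moved stays moved. The work goes in short steps, Python scripts to look and compute and a tool call to move; the robot and the scene stay as the last step left them, time stands still between calls to the robot, and variables do not carry over. Pictures are saved under pics/ and viewed, at most 10 in all, crops included, and the job is handed in when it is done.

Besides the shell and the picture viewer there is one more tool, called after "Request:" as name(argument=value, ...), one argument or row to a line, values as JSON. carry_out: Moves the arm, as the interface text tells. Its arguments: {"type":"object","properties":{"steps":{"type":"array"},"force":{"type":"number"}},"required":["steps"]}

```bash
mkdir -p pics; cat > h.py <<'E'
import numpy as np, cv2
from bench import telemetry, viewer, job
def cap(n):
    p=viewer.camera_params(n); im,d=viewer.capture(n); return p,im,d
def world(p,d):
    R=cv2.Rodrigues(np.array(p["rvec"],float))[0]; t=np.array(p["tvec"],float).ravel()
    v,u=np.mgrid[:480,:640]
    c=np.stack([(u-p["cx"])/p["fx"]*d,(v-p["cy"])/p["fy"]*d,d],-1)
    return (c-t)@R
E
python3 - <<'E'
from h import *
for n in ("top","side"):
    p,im,d=cap(n); np.savez(f"{n}.npz",im=im,d=d,w=world(p,d)); cv2.imwrite(f"pics/{n}0.png",im[:,:,::-1])
    R=cv2.Rodrigues(np.array(p["rvec"],float))[0]; print(n,-R.T@np.array(p["tvec"]).ravel(),R[2],p["fx"])
print(telemetry.get_obs())
E
```

```text
top [ 430.34495145  209.16446554 1272.31010244] [ 0.08205934  0.01510587 -0.99651296] 511.77126611807927
side [ 183.95560075 -592.31422929  862.12745126] [ 0.29242452  0.69809426 -0.6535689 ] 487.0166167432039
{'clock': 0.1, 'q': array([-1.35369627,  0.60004704, -0.00251007,  1.60006205,  0.00180694,
        0.94288418, -0.07979672]), 'joint_velocities': array([ 2.67638852e-04, -2.72513553e-03, -3.02561387e-04, -2.22472721e-03,
        2.01494774e-03,  9.93095874e-04, -8.45178268e-05]), 'joint_efforts': array([ 6.14877601e-03, -7.66548157e+01,  1.50240675e+00, -2.52934098e+01,
       -5.22703410e-02,  1.34934357e-02,  9.03810837e-05]), 'tcp_pos': array([209.86236198, 693.5022905 , 217.8410704 ]), 'eef_rot': array([-3.14020214e+00,  1.54733870e-04,  2.84783108e+00]), 'ft_force': array([ 0.38528027, -0.38440993,  0.38349547]), 'wrist_torque': array([-0.01283688,  0.00499604, -0.05370954]), 'grip_force': 0.0, 'opening': 1.0046775854340477}
```

View pics/top0.png

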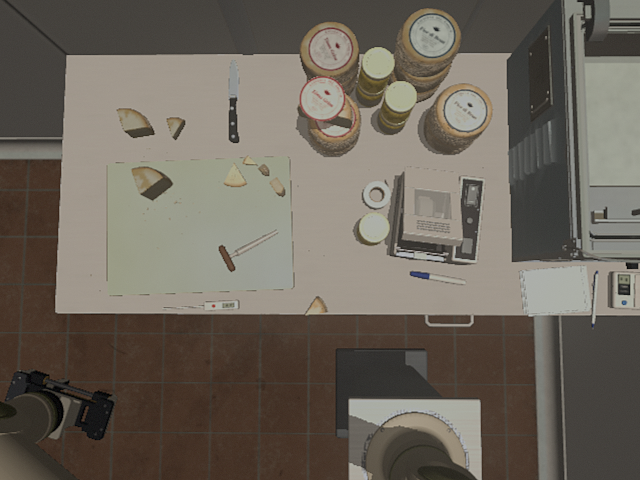

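View pics/side0.png

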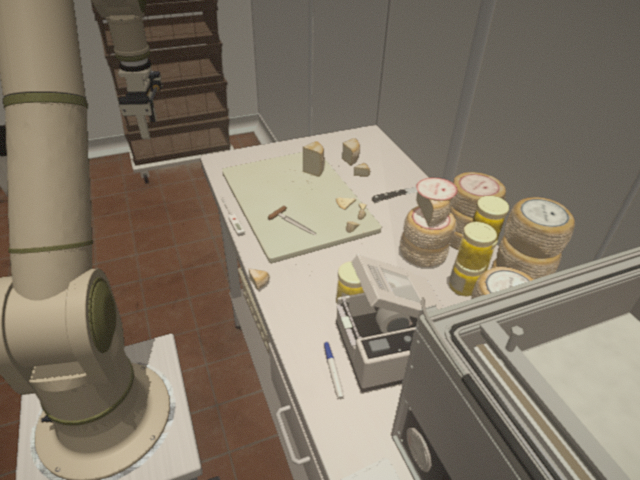

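The top view shows the printer at about px (392–484, 168–262), with its control column on the right, the jar and roll to its left and the marker in front. In the side view it is at about (340–440, 255–385), with the lid open.

```bash
python3 - <<'E'
from h import *
z=np.load("top.npz"); im,w=z["im"],z["w"]
c=im[150:280,370:530]; cv2.imwrite("pics/crop.png",cv2.resize(c,None,fx=4.6,fy=4.6,interpolation=cv2.INTER_CUBIC)[:,:,::-1])
# column top points
m=np.zeros((480,640),bool); m[165:275,385:500]=1
a=m&(abs(w[...,2]-106)<7); 
ys,xs=np.nonzero(a); print(len(xs))
r=cv2.minAreaRect(w[a][:,:2].astype(np.float32)); print("all106",r)
# dark panel pts
for (u,v) in [(470,192),(468,215),(463,240),(475,185),(450,250),(430,200),(430,240),(400,180),(410,240)]: print(u,v,w[v,u].round(1),im[v,u])
# tall things near the printer on right
print("machine", [w[v,515].round(0) for v in (80,150,200,250)],[w[v,560].round(0) for v in (20,150,250)])
E
```

```text
2118
all106 ((589.84375, -36.47947692871094), (221.01971435546875, 203.4871368408203), 81.00114440917969)
470 192 [ 635.7 -115.1  113. ] [125 123 117]
468 215 [ 583.6 -111.   107.4] [71 68 63]
463 240 [525.9 -96.9 113.3] [113 110 103]
475 185 [ 653.1 -128.5  106.9] [64 62 58]
450 250 [505.  -74.3  83.5] [78 74 67]
430 200 [611.4 -16.4 149.8] [148 141 131]
430 240 [519.2  -6.6 192.7] [131 122 113]
400 180 [675.8  35.2  51.8] [80 75 68]
410 240 [533.2   8.   21.7] [98 91 84]
machine [array([ 913., -238.,   76.]), array([ 743., -233.,   77.]), array([ 626., -236.,   59.]), array([ 508., -238.,   45.])] [array([ 936., -239.,  314.]), array([ 686., -240.,  293.]), array([ 493., -240.,  278.])]
```

View pics/crop.png

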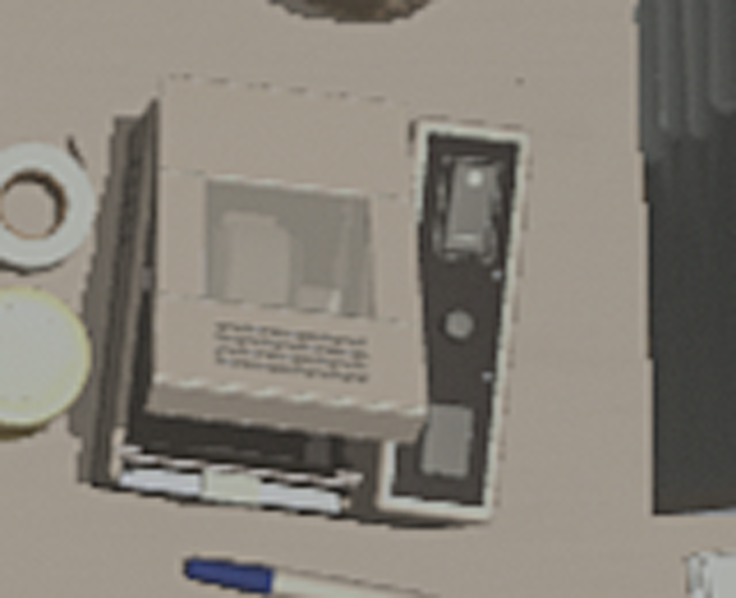

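The crop shows the feed key at (447,440), the pause key at (460,324) and the rocker at (468,205), with its rear dot at (475,177). Full-image positions are px/4.6 + (370,150).

```bash
python3 - <<'E'
from h import *
p=viewer.camera_params("top"); R=cv2.Rodrigues(np.array(p["rvec"],float))[0]; C=-R.T@np.array(p["tvec"]).ravel()
def ray(u,v,h):
    r=R.T@np.array([(u-p["cx"])/p["fx"],(v-p["cy"])/p["fy"],1]); return (C+r*(h-C[2])/r[2])[:2]
f=lambda cx,cy:(cx/4.6+370-.4,cy/4.6+150-.4)
pts=np.array([ray(*f(447,440),113),ray(*f(460,324),113),ray(*f(468,205),112)])
print(pts.round(1))
loc=np.array([[-62,-65],[-4,-65],[55,-65.]])
H,_=cv2.estimateAffinePartial2D(loc,pts); 
a=np.arctan2(H[1,0],H[0,0]); s=np.hypot(H[1,0],H[0,0]); print("yaw",a,s)
# column rear right corner check + rigid fit
M=np.array([[np.cos(a),-np.sin(a)],[np.sin(a),np.cos(a)]]); o=pts.mean(0)-M@loc.mean(0)
print("origin",o)
T=lambda x,y:(o+M@[x,y]).round(1)
for n,q in dict(push=(-75,31),feed=(-62,-65),pause=(-4,-65),rear=(71,-65),hinge=(88,31),c1=(100,-95),c2=(-100,-95)).items(): print(n,T(*q))
z=np.load("top.npz"); w=z["w"]
P=w[195:238,405:455].reshape(-1,3); P=P[(P[:,2]>120)]; l=np.c_[(P[:,:2]-o)@M,P[:,2]]
k=np.linalg.lstsq(np.c_[l[:,:2],np.ones(len(l))],l[:,2],rcond=None)[0]; print("plane",k,np.arctan(-k[0]))
A=w[165:275,385:500].reshape(-1,3); A=A[A[:,2]>118]; L=np.c_[(A[:,:2]-o)@M,A[:,2]]; print(np.percentile(L,[1,99],axis=0).round(0))
c=w[165:275,440:500].reshape(-1,3); c=c[abs(c[:,2]-106)<5]; L=(c[:,:2]-o)@M; L=L[L[:,1]<-45];print("col",np.percentile(L,[1,99],axis=0).round(1))
p2=viewer.camera_params("wrist"); 
print("cam up to tool yaw",telemetry.get_obs()["eef_rot"])
E
```

```text
[[ 514.  -105.2]
 [ 571.4 -112.8]
 [ 630.9 -118.3]]
yaw -0.11124911956412635 1.0058821665482105
origin [582.95325878 -47.90929494]
push [511.9  -8.8]
feed [ 514.1 -105.6]
pause [ 571.8 -112.1]
rear [ 646.3 -120.4]
hinge [673.9 -26.9]
c1 [ 671.8 -153.4]
c2 [ 473.  -131.2]
plane [ -1.22731182   0.70381963 137.22279317] 0.8871026113199552
[[-180.  -31.  119.]
 [  80.  239. 1272.]]
col [[-97.3 -94.5]
 [ 97.6 -45.9]]
cam up to tool yaw [-3.14020214e+00  1.54733870e-04  2.84783108e+00]
```

Request:
carry_out(
  steps=[
    {"dz": -0.045, "wz": -0.09, "hand": 0},
    {"dz": -0.09, "wz": -0.183, "hand": 0},
    {"dz": -0.09, "wz": -0.183, "hand": 0},
  ],
)

```text
invalid input
```

Request:
carry_out(
  steps=[
    {"dx": -0.024, "dy": -0.042, "hand": 0},
    {"dx": -0.048, "dy": -0.083, "hand": 0},
    {"dx": -0.072, "dy": -0.125, "hand": 0},
    {"dx": -0.095, "dy": -0.166, "hand": 0},
    {"dx": -0.119, "dy": -0.208, "hand": 0},
    {"dx": -0.142, "dy": -0.25, "hand": 0},
    {"dx": -0.166, "dy": -0.291, "hand": 0},
    {"dx": -0.19, "dy": -0.333, "hand": 0},
  ],
)

```text
invalid input
```

Request:
carry_out(
  steps=[
    {"dx": 0, "dy": 0, "dz": -0.045, "wx": 0, "wy": 0, "wz": -0.09, "hand": 0},
    {"dx": 0, "dy": 0, "dz": -0.09, "wx": 0, "wy": 0, "wz": -0.183, "hand": 0},
    {"dx": 0, "dy": 0, "dz": -0.09, "wx": 0, "wy": 0, "wz": -0.183, "hand": 0},
  ],
)

```text
clock: 0.4
tcp_pos: [210.8, 696.4, 315.1]
eef_rot: [3.132, 0.001, 3.033]
ft_force: [-0.4, 0.9, 0.9]
opening: 0.787
grip_force: 0.0
```

Request:
carry_out(
  steps=[
    {"dx": -0.024, "dy": -0.042, "dz": 0, "wx": 0, "wy": 0, "wz": 0, "hand": 0},
    {"dx": -0.048, "dy": -0.083, "dz": 0, "wx": 0, "wy": 0, "wz": 0, "hand": 0},
    {"dx": -0.072, "dy": -0.125, "dz": 0, "wx": 0, "wy": 0, "wz": 0, "hand": 0},
    {"dx": -0.095, "dy": -0.166, "dz": 0, "wx": 0, "wy": 0, "wz": 0, "hand": 0},
    {"dx": -0.119, "dy": -0.208, "dz": 0, "wx": 0, "wy": 0, "wz": 0, "hand": 0},
    {"dx": -0.142, "dy": -0.25, "dz": 0, "wx": 0, "wy": 0, "wz": 0, "hand": 0},
    {"dx": -0.166, "dy": -0.291, "dz": 0, "wx": 0, "wy": 0, "wz": 0, "hand": 0},
    {"dx": -0.19, "dy": -0.333, "dz": 0, "wx": 0, "wy": 0, "wz": 0, "hand": 0},
  ],
)

```text
clock: 1.2
tcp_pos: [362.3, 340.0, 308.3]
eef_rot: [-3.141, -0.0, 3.03]
ft_force: [1.4, -0.4, -0.4]
opening: 0.104
grip_force: 0.0
```

Request:
carry_out(
  steps=[
    {"dx": -0.024, "dy": -0.042, "dz": 0, "wx": 0, "wy": 0, "wz": 0, "hand": 0},
    {"dx": -0.048, "dy": -0.083, "dz": 0, "wx": 0, "wy": 0, "wz": 0, "hand": 0},
    {"dx": -0.072, "dy": -0.125, "dz": 0, "wx": 0, "wy": 0, "wz": 0, "hand": 0},
    {"dx": -0.096, "dy": -0.166, "dz": 0, "wx": 0, "wy": 0, "wz": 0, "hand": 0},
    {"dx": -0.125, "dy": -0.206, "dz": 0, "wx": 0, "wy": 0, "wz": 0, "hand": 0},
    {"dx": -0.154, "dy": -0.246, "dz": 0, "wx": 0, "wy": 0, "wz": 0, "hand": 0},
    {"dx": -0.183, "dy": -0.286, "dz": 0, "wx": 0, "wy": 0, "wz": 0, "hand": 0},
    {"dx": -0.212, "dy": -0.326, "dz": 0, "wx": 0, "wy": 0, "wz": 0, "hand": 0},
  ],
)

```text
clock: 2.0
tcp_pos: [537.1, -7.4, 308.4]
eef_rot: [3.142, -0.0, 3.03]
ft_force: [1.0, 1.3, 0.7]
opening: 0.003
grip_force: 0.0
```

```bash
cat >> h.py <<'E'
a=-0.1112; M=np.array([[np.cos(a),-np.sin(a)],[np.sin(a),np.cos(a)]]); o=np.array([583.,-47.9])
def loc(P): P=np.asarray(P); return np.concatenate([(P[...,:2]-o)@M,P[...,2:]],-1)
E
python3 - <<'E'
from h import *
s=telemetry.get_obs(); print(s["clock"],loc(s["tcp_pos"]).round(1),s["ft_force"])
p,im,d=cap("side"); cv2.imwrite("pics/side1.png",im[:,:,::-1])
L=loc(world(p,d)).reshape(-1,3)
for y0 in (45,60,75,85):
  m=(abs(L[:,1]-y0)<4)&(L[:,2]>100)&(L[:,2]<215)&(abs(L[:,0]+10)<110); q=L[m]
  print(y0,[(x,q[abs(q[:,0]-x)<4][:,2].max().round(0)) for x in range(-80,90,15) if (abs(q[:,0]-x)<4).any()])
E
```

```text
2.0 [-50.1  35.2 308.4] [1.04900902 1.29362782 0.73936857]
45 [(-65, np.float64(202.0)), (-50, np.float64(202.0)), (-35, np.float64(193.0)), (-20, np.float64(184.0)), (-5, np.float64(172.0)), (10, np.float64(163.0)), (25, np.float64(155.0)), (40, np.float64(144.0)), (55, np.float64(136.0)), (70, np.float64(128.0)), (85, np.float64(117.0))]
60 [(-65, np.float64(203.0)), (-50, np.float64(203.0)), (-35, np.float64(194.0)), (-20, np.float64(182.0)), (-5, np.float64(172.0)), (10, np.float64(162.0)), (25, np.float64(154.0)), (40, np.float64(143.0)), (55, np.float64(137.0)), (70, np.float64(127.0)), (85, np.float64(117.0))]
75 [(-65, np.float64(203.0)), (-50, np.float64(204.0)), (-35, np.float64(194.0)), (-20, np.float64(183.0)), (-5, np.float64(174.0)), (10, np.float64(164.0)), (25, np.float64(154.0)), (40, np.float64(146.0)), (55, np.float64(136.0)), (70, np.float64(126.0)), (85, np.float64(117.0))]
85 [(-65, np.float64(204.0)), (-50, np.float64(202.0)), (-35, np.float64(194.0)), (-20, np.float64(184.0)), (-5, np.float64(173.0)), (10, np.float64(165.0)), (25, np.float64(155.0)), (40, np.float64(145.0)), (55, np.float64(138.0)), (70, np.float64(128.0)), (85, np.float64(118.0))]
```

View pics/side1.png

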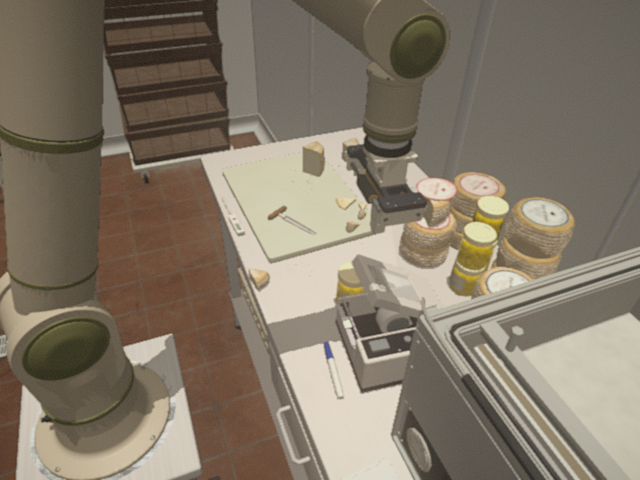

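The side view shows the lid open at about (385,285). The depth profile puts it at about 0.56 rad, so the push point is near local (-39, 31, 193). The gripper is well above it.

Request:
carry_out(
  steps=[
    {"dx": -0.005, "dy": -0.002, "dz": 0.04, "wx": 0, "wy": 0, "wz": 0, "hand": 0},
    {"dx": -0.01, "dy": -0.004, "dz": 0.08, "wx": 0, "wy": 0, "wz": 0, "hand": 0},
    {"dx": -0.01, "dy": -0.004, "dz": 0.1, "wx": 0, "wy": 0, "wz": 0, "hand": 0},
    {"dx": -0.01, "dy": -0.004, "dz": 0.1, "wx": 0, "wy": 0, "wz": 0, "hand": 0},
  ],
)

```text
clock: 2.45
tcp_pos: [544.2, -10.5, 205.7]
eef_rot: [-3.14, -0.006, 3.03]
ft_force: [-0.5, 0.4, 1.0]
opening: 0.005
grip_force: 0.0
```

```bash
python3 - <<'E'
from h import *
s=telemetry.get_obs(); print(s["clock"],loc(s["tcp_pos"]).round(1),s["ft_force"])
E
```

```text
2.45 [-42.7  32.8 205.7] [-0.45248953  0.39572198  0.96677758]
```

Request:
carry_out(
  steps=[
    {"dx": 0.0, "dy": 0, "dz": 0.012, "wx": 0, "wy": 0, "wz": 0, "hand": 0},
    {"dx": 0.007, "dy": 0, "dz": 0.026, "wx": 0, "wy": 0, "wz": 0, "hand": 0},
    {"dx": 0.013, "dy": 0, "dz": 0.038, "wx": 0, "wy": 0, "wz": 0, "hand": 0},
    {"dx": 0.018, "dy": 0, "dz": 0.05, "wx": 0, "wy": 0, "wz": 0, "hand": 0},
    {"dx": 0.022, "dy": 0, "dz": 0.06, "wx": 0, "wy": 0, "wz": 0, "hand": 0},
    {"dx": 0.026, "dy": 0, "dz": 0.07, "wx": 0, "wy": 0, "wz": 0, "hand": 0},
    {"dx": 0.029, "dy": 0, "dz": 0.08, "wx": 0, "wy": 0, "wz": 0, "hand": 0},
    {"dx": 0.029, "dy": 0, "dz": 0.08, "wx": 0, "wy": 0, "wz": 0, "hand": 0},
  ],
)

```text
clock: 3.25
tcp_pos: [516.6, -7.2, 127.7]
eef_rot: [-3.141, -0.001, 3.031]
ft_force: [-0.7, 0.1, 0.8]
opening: 0.008
grip_force: 0.1
```

```bash
python3 - <<'E'
from h import *
s=telemetry.get_obs(); print(s["clock"],loc(s["tcp_pos"]).round(1),s["ft_force"])
E
```

```text
3.25 [-70.5  33.  127.7] [-0.746199    0.13420901  0.76586866]
```

Request:
carry_out(
  steps=[
    {"dx": 0.001, "dy": 0, "dz": 0.005, "wx": 0, "wy": 0, "wz": 0, "hand": 0},
    {"dx": 0.002, "dy": 0, "dz": 0.01, "wx": 0, "wy": 0, "wz": 0, "hand": 0},
    {"dx": 0.003, "dy": 0, "dz": 0.014, "wx": 0, "wy": 0, "wz": 0, "hand": 0},
    {"dx": 0.003, "dy": 0, "dz": 0.017, "wx": 0, "wy": 0, "wz": 0, "hand": 0},
    {"dx": 0.003, "dy": 0, "dz": 0.019, "wx": 0, "wy": 0, "wz": 0, "hand": 0},
    {"dx": 0.003, "dy": 0, "dz": 0.02, "wx": 0, "wy": 0, "wz": 0, "hand": 0},
    {"dx": 0.003, "dy": 0, "dz": 0.02, "wx": 0, "wy": 0, "wz": 0, "hand": 0},
  ],
)

```text
clock: 3.95
tcp_pos: [514.1, -7.0, 108.5]
eef_rot: [-3.142, -0.0, 3.031]
ft_force: [-1.1, -0.3, 1.3]
opening: 0.005
grip_force: 0.7
```

```bash
python3 - <<'E'
from h import *
s=telemetry.get_obs(); print(s["clock"],loc(s["tcp_pos"]).round(1),s["ft_force"])
E
```

```text
3.95 [-73.   33.  108.5] [-1.14288052 -0.33331148  1.33365858]
```

Request:
carry_out(
  steps=[
    {"dx": 0, "dy": 0, "dz": 0.002, "wx": 0, "wy": 0, "wz": 0, "hand": 0},
    {"dx": 0, "dy": 0, "dz": 0.004, "wx": 0, "wy": 0, "wz": 0, "hand": 0},
    {"dx": 0, "dy": 0, "dz": 0.004, "wx": 0, "wy": 0, "wz": 0, "hand": 0},
  ],
)

```text
clock: 4.25
tcp_pos: [513.8, -7.0, 104.4]
eef_rot: [-3.142, -0.001, 3.031]
ft_force: [-3.0, 0.6, 4.9]
opening: 0.006
grip_force: 2.3
```

Request:
carry_out(
  steps=[
    {"dx": 0, "dy": 0, "dz": 0.001, "wx": 0, "wy": 0, "wz": 0, "hand": 0},
    {"dx": 0, "dy": 0, "dz": 0.002, "wx": 0, "wy": 0, "wz": 0, "hand": 0},
    {"dx": 0, "dy": 0, "dz": 0.002, "wx": 0, "wy": 0, "wz": 0, "hand": 0},
  ],
)

```text
clock: 4.55
tcp_pos: [513.6, -6.9, 102.6]
eef_rot: [-3.142, -0.001, 3.031]
ft_force: [-4.3, 1.4, 6.2]
opening: 0.01
grip_force: 3.0
```

```bash
python3 - <<'E'
from h import *
s=telemetry.get_obs(); print(s["tcp_pos"],s["ft_force"])
p,im,d=cap("side"); cv2.imwrite("pics/side2.png",cv2.resize(im[220:400,290:490],None,fx=3.3,fy=3.3,interpolation=cv2.INTER_CUBIC)[:,:,::-1])
L=loc(world(p,d)).reshape(-1,3)
for y0 in (-10,60,75,85):
  m=(abs(L[:,1]-y0)<4)&(L[:,2]>90)&(L[:,2]<180)&(abs(L[:,0]+10)<110); q=L[m]
  print(y0,[(x,np.median(q[abs(q[:,0]-x)<4][:,2]).round(0)) for x in range(-100,90,15) if (abs(q[:,0]-x)<4).any()])
E
```

```text
[513.62671132  -6.93897114 102.57306253] [-4.26511378  1.41385214  6.22893772]
-10 [(-100, np.float64(99.0)), (-85, np.float64(101.0)), (-70, np.float64(102.0)), (-55, np.float64(102.0)), (-40, np.float64(102.0)), (-25, np.float64(103.0)), (-10, np.float64(104.0)), (5, np.float64(104.0)), (20, np.float64(105.0)), (35, np.float64(106.0)), (50, np.float64(106.0))]
60 [(-100, np.float64(99.0)), (-85, np.float64(101.0)), (20, np.float64(105.0)), (35, np.float64(107.0)), (50, np.float64(108.0)), (65, np.float64(109.0)), (80, np.float64(109.0))]
75 [(-100, np.float64(98.0)), (-85, np.float64(101.0)), (-70, np.float64(101.0)), (-25, np.float64(105.0)), (-10, np.float64(105.0)), (5, np.float64(108.0)), (20, np.float64(105.0)), (35, np.float64(106.0)), (50, np.float64(108.0)), (65, np.float64(107.0)), (80, np.float64(108.0))]
85 [(-100, np.float64(99.0)), (-85, np.float64(101.0)), (-70, np.float64(100.0)), (5, np.float64(106.0)), (20, np.float64(105.0)), (35, np.float64(106.0)), (50, np.float64(108.0)), (65, np.float64(108.0)), (80, np.float64(109.0))]
```

View pics/side2.png

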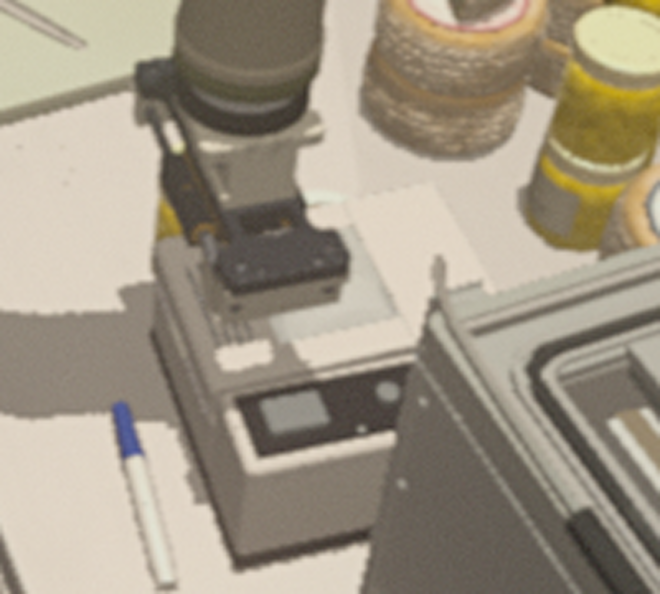

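The lid at (300,320) in the crop looks flush with the column. I'll lift off and check that it stays shut.

Request:
carry_out(
  steps=[
    {"dx": 0, "dy": 0, "dz": -0.02, "wx": 0, "wy": 0, "wz": 0, "hand": 0},
    {"dx": 0, "dy": 0, "dz": -0.05, "wx": 0, "wy": 0, "wz": 0, "hand": 0},
    {"dx": 0, "dy": 0, "dz": -0.08, "wx": 0, "wy": 0, "wz": 0, "hand": 0},
    {"dx": 0, "dy": 0, "dz": -0.08, "wx": 0, "wy": 0, "wz": 0, "hand": 0},
    {"dx": 0, "dy": 0, "dz": -0.08, "wx": 0, "wy": 0, "wz": 0, "hand": 0},
  ],
)

```text
clock: 5.1
tcp_pos: [514.9, -6.9, 183.1]
eef_rot: [3.141, 0.002, 3.031]
ft_force: [0.2, -0.1, -0.7]
opening: 0.006
grip_force: 0.0
```

```bash
python3 - <<'E'
from h import *
s=telemetry.get_obs(); print(loc(s["tcp_pos"]),s["ft_force"])
p,im,d=cap("side"); cv2.imwrite("pics/side3.png",cv2.resize(im[220:400,290:490],None,fx=3.3,fy=3.3,interpolation=cv2.INTER_CUBIC)[:,:,::-1])
L=loc(world(p,d)).reshape(-1,3)
for y0 in (-65,-10,60,75,85):
  m=(abs(L[:,1]-y0)<4)&(L[:,2]>90)&(L[:,2]<160)&(abs(L[:,0]+10)<110); q=L[m]
  print(y0,[(x,np.median(q[abs(q[:,0]-x)<4][:,2]).round(0)) for x in range(-100,90,15) if (abs(q[:,0]-x)<4).any()])
E
```

```text
[-72.18092792  33.15943526 183.06163543] [ 0.21311317 -0.09240753 -0.72347296]
-65 [(-100, np.float64(99.0)), (-85, np.float64(106.0)), (-70, np.float64(113.0)), (-55, np.float64(112.0)), (-40, np.float64(106.0)), (-25, np.float64(105.0)), (-10, np.float64(109.0)), (5, np.float64(107.0))]
-10 [(-100, np.float64(107.0)), (-85, np.float64(109.0)), (-70, np.float64(110.0)), (-55, np.float64(110.0)), (-40, np.float64(109.0)), (-25, np.float64(109.0)), (-10, np.float64(109.0)), (5, np.float64(109.0)), (20, np.float64(108.0)), (35, np.float64(111.0))]
60 [(-100, np.float64(104.0)), (-85, np.float64(111.0)), (-70, np.float64(110.0)), (-55, np.float64(110.0)), (-40, np.float64(108.0)), (-25, np.float64(108.0)), (-10, np.float64(109.0)), (5, np.float64(108.0)), (20, np.float64(108.0)), (35, np.float64(109.0)), (50, np.float64(110.0)), (65, np.float64(109.0)), (80, np.float64(109.0))]
75 [(-100, np.float64(106.0)), (-85, np.float64(109.0)), (-70, np.float64(111.0)), (-55, np.float64(110.0)), (-40, np.float64(110.0)), (-25, np.float64(109.0)), (-10, np.float64(109.0)), (5, np.float64(109.0)), (20, np.float64(110.0)), (35, np.float64(109.0)), (50, np.float64(109.0)), (65, np.float64(109.0)), (80, np.float64(109.0))]
85 [(-100, np.float64(101.0)), (-85, np.float64(110.0)), (-70, np.float64(110.0)), (-55, np.float64(110.0)), (-40, np.float64(109.0)), (-25, np.float64(109.0)), (-10, np.float64(109.0)), (5, np.float64(109.0)), (20, np.float64(111.0)), (35, np.float64(109.0)), (50, np.float64(110.0)), (65, np.float64(108.0)), (80, np.float64(109.0))]
```

View pics/side3.png

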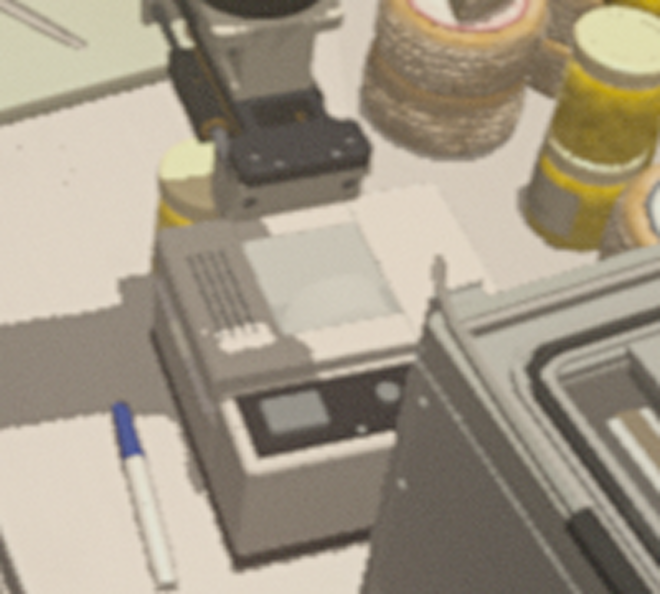

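The lid at (290,290) is flat at z≈110 with nothing touching it, so it is latched. Before moving to the rocker I'll check the clearance to the machine on the right.

```bash
python3 - <<'E'
from h import *
z=np.load("top.npz"); w=z["w"][20:300,490:].reshape(-1,3)
for lo,hi in((60,180),(180,250),(250,300),(300,400),(400,600)):
  m=(w[:,2]>lo)&(w[:,2]<hi)&(w[:,0]>540)&(w[:,0]<760)&(w[:,1]>-400); print(lo,m.sum(),np.sort(w[m][:,1])[-5:].round(0))
E
```

```text
60 1992 [-230. -230. -230. -229. -229.]
180 5064 [-230. -230. -230. -230. -229.]
250 1354 [-230. -230. -229. -229. -228.]
300 3938 [-236. -236. -236. -236. -236.]
400 0 []
```

Request:
carry_out(
  steps=[
    {"dx": -0.036, "dy": -0.024, "dz": 0, "wx": 0, "wy": 0, "wz": 0, "hand": 0},
    {"dx": -0.072, "dy": -0.047, "dz": 0, "wx": 0, "wy": 0, "wz": 0, "hand": 0},
    {"dx": -0.108, "dy": -0.06, "dz": 0, "wx": 0, "wy": 0, "wz": 0, "hand": 0},
    {"dx": -0.143, "dy": -0.06, "dz": 0, "wx": 0, "wy": 0, "wz": 0, "hand": 0},
    {"dx": -0.143, "dy": -0.06, "dz": 0, "wx": 0, "wy": 0, "wz": 0, "hand": 0},
  ],
)

```text
clock: 5.65
tcp_pos: [653.2, -83.4, 180.5]
eef_rot: [-3.141, 0.001, 3.03]
ft_force: [-0.6, 0.3, 0.0]
opening: 0.003
grip_force: 0.0
```

Request:
carry_out(
  steps=[
    {"dx": 0.002, "dy": -0.02, "dz": 0, "wx": 0, "wy": 0, "wz": 0, "hand": 0},
    {"dx": 0.002, "dy": -0.031, "dz": 0.01, "wx": 0, "wy": 0, "wz": 0, "hand": 0},
    {"dx": 0.002, "dy": -0.031, "dz": 0.03, "wx": 0, "wy": 0, "wz": 0, "hand": 0},
    {"dx": 0.002, "dy": -0.031, "dz": 0.055, "wx": 0, "wy": 0, "wz": 0, "hand": 0},
    {"dx": 0.002, "dy": -0.031, "dz": 0.055, "wx": 0, "wy": 0, "wz": 0, "hand": 0},
  ],
)

```text
clock: 6.15
tcp_pos: [641.4, -112.6, 123.7]
eef_rot: [3.141, -0.007, 3.031]
ft_force: [-1.2, 0.3, -1.2]
opening: 0.006
grip_force: 0.0
```

```bash
python3 - <<'E'
from h import *
s=telemetry.get_obs(); print(loc(s["tcp_pos"]).round(1),s["ft_force"])
E
```

```text
[ 65.3 -57.8 123.7] [-1.20186389  0.31406362 -1.18466901]
```

Request:
carry_out(
  steps=[
    {"dx": -0.003, "dy": 0, "dz": 0.004, "wx": 0, "wy": 0, "wz": 0, "hand": 0},
    {"dx": -0.003, "dy": 0, "dz": 0.008, "wx": 0, "wy": 0, "wz": 0, "hand": 0},
    {"dx": -0.003, "dy": 0, "dz": 0.012, "wx": 0, "wy": 0, "wz": 0, "hand": 0},
    {"dx": -0.003, "dy": 0, "dz": 0.015, "wx": 0, "wy": 0, "wz": 0, "hand": 0},
    {"dx": -0.003, "dy": 0, "dz": 0.015, "wx": 0, "wy": 0, "wz": 0, "hand": 0},
  ],
)

```text
clock: 6.65
tcp_pos: [647.4, -113.3, 112.7]
eef_rot: [3.142, 0.0, 3.031]
ft_force: [0.1, 0.2, -0.3]
opening: 0.005
grip_force: 0.0
```

```bash
python3 - <<'E'
from h import *
s=telemetry.get_obs(); print(loc(s["tcp_pos"]).round(1),s["ft_force"])
E
```

```text
[ 71.3 -57.8 112.7] [ 0.11158936  0.22006078 -0.266829  ]
```

Request:
carry_out(
  steps=[
    {"dx": 0, "dy": 0, "dz": 0.002, "wx": 0, "wy": 0, "wz": 0, "hand": 0},
    {"dx": 0, "dy": 0, "dz": 0.004, "wx": 0, "wy": 0, "wz": 0, "hand": 0},
    {"dx": 0, "dy": 0, "dz": 0.005, "wx": 0, "wy": 0, "wz": 0, "hand": 0},
    {"dx": 0, "dy": 0, "dz": 0.005, "wx": 0, "wy": 0, "wz": 0, "hand": 0},
  ],
)

```text
clock: 7.05
tcp_pos: [647.6, -113.4, 110.7]
eef_rot: [3.141, 0.002, 3.03]
ft_force: [-6.9, 1.6, 27.6]
opening: 0.004
grip_force: 13.1
```

Request:
carry_out(
  steps=[
    {"dx": 0, "dy": 0, "dz": -0.02, "wx": 0, "wy": 0, "wz": 0, "hand": 0},
    {"dx": 0, "dy": 0, "dz": -0.05, "wx": 0, "wy": 0, "wz": 0, "hand": 0},
    {"dx": 0.03, "dy": 0.03, "dz": -0.065, "wx": 0, "wy": 0, "wz": 0, "hand": 0},
    {"dx": 0.07, "dy": 0.06, "dz": -0.065, "wx": 0, "wy": 0, "wz": 0, "hand": 0},
    {"dx": 0.1, "dy": 0.09, "dz": -0.065, "wx": 0, "wy": 0, "wz": 0, "hand": 0},
    {"dx": 0.133, "dy": 0.12, "dz": -0.065, "wx": 0, "wy": 0, "wz": 0, "hand": 0},
    {"dx": 0.133, "dy": 0.16, "dz": -0.065, "wx": 0, "wy": 0, "wz": 0, "hand": 0},
    {"dx": 0.133, "dy": 0.16, "dz": -0.065, "wx": 0, "wy": 0, "wz": 0, "hand": 0},
  ],
)

```text
clock: 7.85
tcp_pos: [532.5, 66.1, 172.8]
eef_rot: [3.139, 0.0, 3.038]
ft_force: [1.9, -0.4, -0.1]
opening: 0.007
grip_force: 0.0
```

```bash
python3 - <<'E'
from h import *
s=telemetry.get_obs(); print(loc(s["tcp_pos"]).round(1),s["ft_force"])
p,im,d=cap("top"); cv2.imwrite("pics/top1.png",cv2.resize(im[150:280,370:530],None,fx=4.6,fy=4.6,interpolation=cv2.INTER_CUBIC)[:,:,::-1])
for L in (loc(world(p,d)),loc(np.load("top.npz")["w"])):
  L=L[165:275,385:500].reshape(-1,3); q=L[abs(L[:,1]+65)<6]
  print([(x,np.median(q[abs(q[:,0]-x)<3][:,2]).round(1)) for x in (-62,-4,38,44,50,55,60,66,72) if (abs(q[:,0]-x)<3).any()])
  q=L[(abs(L[:,1])<20)&(L[:,2]<140)]; print([(x,np.median(q[abs(q[:,0]-x)<3][:,2]).round(1)) for x in (-90,-80,-50,-20,20,60) if (abs(q[:,0]-x)<3).any()])
E
```

```text
[-62.9 107.7 172.8] [ 1.85354506 -0.3913361  -0.0556031 ]
[(-4, np.float64(115.9)), (38, np.float64(115.5)), (44, np.float64(114.4)), (50, np.float64(114.0)), (55, np.float64(111.9)), (60, np.float64(111.5)), (66, np.float64(109.4)), (72, np.float64(111.2))]
[]
[(-62, np.float64(113.3)), (-4, np.float64(112.7)), (38, np.float64(108.8)), (44, np.float64(111.3)), (50, np.float64(110.8)), (55, np.float64(113.1)), (60, np.float64(113.8)), (66, np.float64(113.9)), (72, np.float64(114.7))]
[(-90, np.float64(69.5)), (-80, np.float64(72.7)), (60, np.float64(131.9))]
```

View pics/top1.png

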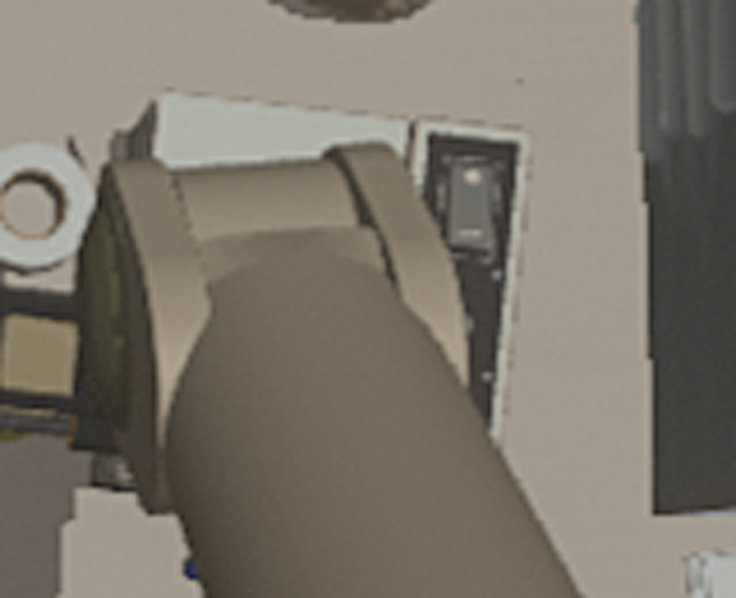

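The rocker at (470,205) in the crop now slopes the other way, with its front at 115 mm and its rear at 110 mm, so it is on. Next is the feed key.

Request:
carry_out(
  steps=[
    {"dx": 0.001, "dy": -0.045, "dz": 0, "wx": 0, "wy": 0, "wz": 0, "hand": 0},
    {"dx": 0.001, "dy": -0.09, "dz": 0, "wx": 0, "wy": 0, "wz": 0, "hand": 0},
    {"dx": 0.001, "dy": -0.135, "dz": 0, "wx": 0, "wy": 0, "wz": 0, "hand": 0},
    {"dx": 0.001, "dy": -0.171, "dz": 0, "wx": 0, "wy": 0, "wz": 0, "hand": 0},
    {"dx": 0.001, "dy": -0.171, "dz": 0.02, "wx": 0, "wy": 0, "wz": 0, "hand": 0},
    {"dx": 0.001, "dy": -0.171, "dz": 0.045, "wx": 0, "wy": 0, "wz": 0, "hand": 0},
    {"dx": 0.001, "dy": -0.171, "dz": 0.045, "wx": 0, "wy": 0, "wz": 0, "hand": 0},
    {"dx": 0.001, "dy": -0.171, "dz": 0.045, "wx": 0, "wy": 0, "wz": 0, "hand": 0},
  ],
)

```text
clock: 8.7
tcp_pos: [512.6, -110.3, 127.7]
eef_rot: [-3.141, -0.001, 3.03]
ft_force: [-0.8, -0.4, 0.3]
opening: 0.001
grip_force: 0.0
```

```bash
python3 - <<'E'
from h import *
s=telemetry.get_obs(); print(loc(s["tcp_pos"]).round(1),s["ft_force"])
E
```

```text
[-63.1 -69.9 127.7] [-0.76057594 -0.39017811  0.26645584]
```

Request:
carry_out(
  steps=[
    {"dx": 0, "dy": 0.005, "dz": 0.006, "wx": 0, "wy": 0, "wz": 0, "hand": 0},
    {"dx": 0, "dy": 0.005, "dz": 0.012, "wx": 0, "wy": 0, "wz": 0, "hand": 0},
    {"dx": 0, "dy": 0.005, "dz": 0.016, "wx": 0, "wy": 0, "wz": 0, "hand": 0},
    {"dx": 0, "dy": 0.005, "dz": 0.019, "wx": 0, "wy": 0, "wz": 0, "hand": 0},
    {"dx": 0, "dy": 0.005, "dz": 0.02, "wx": 0, "wy": 0, "wz": 0, "hand": 0},
    {"dx": 0, "dy": 0.005, "dz": 0.02, "wx": 0, "wy": 0, "wz": 0, "hand": 0},
  ],
)

```text
clock: 9.3
tcp_pos: [513.9, -104.0, 108.2]
eef_rot: [3.141, 0.001, 3.031]
ft_force: [-0.5, 3.1, 8.8]
opening: 0.002
grip_force: 4.3
```

Request:
carry_out(
  steps=[
    {"dx": 0, "dy": 0, "dz": 0.001, "wx": 0, "wy": 0, "wz": 0, "hand": 0},
    {"dx": 0, "dy": 0, "dz": 0.001, "wx": 0, "wy": 0, "wz": 0, "hand": 0},
    {"dx": 0, "dy": 0, "dz": -0.01, "wx": 0, "wy": 0, "wz": 0, "hand": 0},
    {"dx": 0, "dy": 0, "dz": -0.05, "wx": 0, "wy": 0, "wz": 0, "hand": 0},
    {"dx": 0, "dy": 0.03, "dz": -0.09, "wx": 0, "wy": 0, "wz": 0, "hand": 0},
    {"dx": 0.03, "dy": 0.07, "dz": -0.09, "wx": 0, "wy": 0, "wz": 0, "hand": 0},
    {"dx": 0.03, "dy": 0.11, "dz": -0.09, "wx": 0, "wy": 0, "wz": 0, "hand": 0},
    {"dx": 0.03, "dy": 0.15, "dz": -0.09, "wx": 0, "wy": 0, "wz": 0, "hand": 0},
  ],
)

```text
clock: 10.1
tcp_pos: [499.7, 49.0, 198.5]
eef_rot: [3.141, 0.001, 3.03]
ft_force: [1.1, -0.4, -0.2]
opening: 0.005
grip_force: 0.0
```

Request:
carry_out(
  steps=[
    {"dx": 0, "dy": 0.04, "dz": 0, "wx": 0, "wy": 0, "wz": 0, "hand": 0},
    {"dx": 0, "dy": 0.08, "dz": 0, "wx": 0, "wy": 0, "wz": 0, "hand": 0},
    {"dx": 0, "dy": 0.12, "dz": 0, "wx": 0, "wy": 0, "wz": 0, "hand": 0},
    {"dx": 0, "dy": 0.12, "dz": 0, "wx": 0, "wy": 0, "wz": 0, "hand": 0},
    {"dx": 0, "dy": 0.12, "dz": 0, "wx": 0, "wy": 0, "wz": 0, "hand": 0},
  ],
)

```text
clock: 10.6
tcp_pos: [513.3, 167.7, 197.5]
eef_rot: [-3.141, -0.0, 3.033]
ft_force: [-0.2, -0.6, -0.1]
opening: 0.003
grip_force: 0.0
```

```bash
python3 - <<'E'
from h import *
p,im,d=cap("top"); cv2.imwrite("pics/top2.png",cv2.resize(im[150:280,370:530],None,fx=4.6,fy=4.6,interpolation=cv2.INTER_CUBIC)[:,:,::-1])
L=loc(world(p,d))[165:275,385:500].reshape(-1,3); q=L[abs(L[:,1]+65)<6]
print([(x,np.median(q[abs(q[:,0]-x)<3][:,2]).round(1)) for x in (-70,-62,-54,-4,38,44,55,66,72) if (abs(q[:,0]-x)<3).any()])
q=L[(abs(L[:,1])<25)&(L[:,2]<140)]; print([(x,np.median(q[abs(q[:,0]-x)<3][:,2]).round(1)) for x in (-90,-80,-50,-20,20,60) if (abs(q[:,0]-x)<3).any()])
E
```

```text
[(-70, np.float64(112.9)), (-62, np.float64(113.4)), (-54, np.float64(112.1)), (-4, np.float64(112.4)), (38, np.float64(116.2)), (44, np.float64(115.3)), (55, np.float64(112.9)), (66, np.float64(109.6)), (72, np.float64(110.0))]
[(-90, np.float64(111.2)), (-80, np.float64(110.3)), (-50, np.float64(110.4)), (-20, np.float64(108.9)), (20, np.float64(108.8)), (60, np.float64(110.2))]
```

View pics/top2.png

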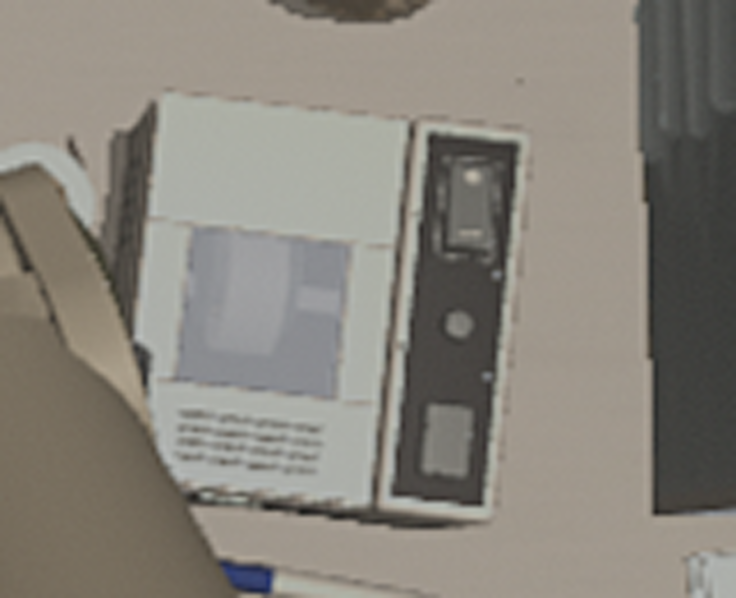

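The lid at (270,300) is shut, the rocker at (470,205) is on, and the feed key at (447,440) and pause key at (460,324) are both up. The robot is clear.

```bash
python3 -c "from bench import job; print(job.sign_off())"
```

```text
the job is handed in; nothing more can be done
None
```

The job is handed in, though sign-off returned no verdict: on the last picture the lid is latched shut, the rocker is on, the feed key has been pressed and is back up, the pause key is up, and the arm is clear.

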